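Index a bench rotary stand one hole towards the work light

TASK

The red bracket bolted on the rotary stand has to face the work light: pull up the spring-loaded index knob, swing the turntable by one hole towards the side where the work light stands, let the pin drop fully home in that next hole and let go of the knob. The hole's exact place has to be found by feel; be gentle: do not drop or lean the pin hard on the index blocks, nor force it once it is in, and leave everything else where it is.

Things in the scene. Friction and masses are not known exactly. Their poses are not given: they have to be found in the camera images.
- stand: fixed rotary stand. Origin on the turntable's vertical axis, at table height. Its -x axis points, roughly to the robot, from that axis to the pin's hole at the start; its +y is the left side as seen from the robot. Grey base plate 290 x 280 mm, 12 mm thick, centred 10 mm to -x of the origin. On it three steel index blocks stand like facets round the -x side
- middle_hole (a point): mouth of the hole the pin is in at the start, 110 mm from the stand's axis, 30 mm above the table, in the fixed middle index block (110 mm long, 46 mm wide along the radius, carried on by short wings). All three holes are 12 mm wide, go through and lie 110 mm from the axis
- side_blocks (a point): point on the stand's axis, 31 mm above the table: height of the tops of the left and right index blocks (116 mm long, 1 mm higher than the middle one, tops overlap into one track). A fitter clamped each by hand: its one hole lies anywhere from 40 to 64 degrees (0.70 to 1.12 rad) from the middle hole. That angle is not measured
- turntable (a joint): angle of the turntable in the stand, rad. 0: arm over the middle hole (the start). Positive: arm swung to the stand's +y (left as seen from the robot, clockwise from above), negative: to -y. Stops at +-1.19. Light friction: 1 to 2 N at the knob turns it; nothing but the pin locks it. More than 20 N between pin and block, down or sideways, spoils them
- bracket (a point): top centre of the red U-shaped bracket bolted on the turntable, on the axis, 105 mm above the table; it keeps within 60 mm of the axis. The turntable is a steel disc of 136 mm diameter with a radial arm, 34 mm wide, that carries the index plunger 110 mm from the axis
- plunger (a joint): lift of the sprung index pin, m: 0 fully down (14 to 15 mm deep in a hole), stop at 0.022; 0.014 resting on the middle block's top, 0.015 on a side block's. The spring always pushes it down, with 2.6 N at 0 and 7.5 N at full lift; knob and pin weigh 1.2 N more
- pin_tip (a point): centre of the pin's lower end, 16 mm above the table at the start. The pin is 10 mm thick with a 2 mm chamfer at the tip, and slides in a bush in the arm. On a block's top it slides with little friction (coefficient about 0.25); within about 1 mm of a hole's centre it snaps down by itself, if the knob is free to fall, and then locks the turntable
- knob (a point): point on the axis of the plunger's black knob, 20 mm above its underside. The knob is an upright cylinder, 24 mm diameter, 36 mm tall, underside 66 mm and top 102 mm above the table when the pin is fully down; it rises with the pin and goes round with the turntable. 4 mm under it is a bush of 30 mm diameter. Free space for fingers on the sides along the turning direction
- work_light: upright round lantern with a white tube, black foot (72 mm diameter) and black top, 206 mm tall, loose; origin under its centre. Stands 0.26 to 0.29 m left or right of the turntable's axis and shows which way to turn. Leave it alone
- spray_can: plain aluminium spray can, 58 mm diameter, 150 mm tall; origin under its centre. Stands on the other side of the stand from the work light. Leave it alone
- loose_bracket: loose flat red bracket 160 x 40 mm with an ear 40 mm high, on the table; leave it alone
- bushing: black rubber ring, 40 mm diameter, 24 mm high, on the far left corner of the stand's base plate; leave it alone
- hex_bolt: steel bolt standing on its 22 mm head, 51 mm high, on the far right corner of the stand's base plate; leave it alone
- spanner: steel spanner 170 mm long, lying on the table; leave it alone
- mug: white mug, 80 mm diameter, 90 mm high, on the table; leave it alone

How it is judged:
By the outcome, as a careful person would: the job done as asked, in the order asked, and still so for the second after the job is handed in, with the robot touching nothing.
It also fails if it takes over 53 s, if anything falls off the work surface, if the arm or the gripper's body presses on something with over 40 N, if the wrist force passes 120 N, or if a joint passes its speed limit or range.

ROBOT

A 7-joint arm with a two-finger parallel gripper is mounted at the origin on the work surface. World frame = base frame: x ahead of the robot, y to its left, z up, the work surface at z = 0. Lengths are in m, angles in rad, forces in N, time in s.
With the tool pointing down it reaches from about 0.4 to 0.85 m from the base axis. Payload 4.4 kg.
Tool frame: the origin (TCP) lies at the very end of the fingers, on their centre line; the grasp point (between the pads) lies 19 mm behind it; z points along the fingers, x is the direction in which the jaws open and shut, and the axes are right-handed (so a half turn about z gives the same grasp; the last joint's range is limited). The gripper opens to 94 mm and grips with 3 to 60 N. Pads are 16 mm wide; open, the fingers measure 119 mm over their backs; the gripper's body (75 mm by 177 mm) begins 78 mm behind the grasp point.
Start: joints at [1.27, 0.628, 0.038, 1.517, -0.027, 0.996, -0.02], TCP at [0.151, -0.632, 0.205] pointing down, gripper open.
Joint ranges: [-3.06, 3.06], [-0.37, 2.12], [-1.25, 1.32], [0.18, 2.47], [-1.1, 4.24], [0.23, 1.98], [-2.94, 2.94]. Speed limits (rad/s): [2.57, 2.57, 3.14, 3.14, 3.14, 3.14, 3.14].

INTERFACE

Orientations are given as a unit quaternion [w, x, y, z].
In Python, from station import status, optics, job, finder gives the robot as it stands.
- The arm moves only by the shell command python3 -m pendant 'ROWS' [OPENING]. ROWS is JSON, a list of rows, each a list of 4 numbers: the shift along the tool's x, y, z in m, then the turn about the tool's z in rad. A call has 1 to 20 rows; each row is the pose to reach, as a shift and turn from the pose measured when the call began, along the tool's axes at that moment; what a row does not reach only later rows make up. A row lasts 1/12 s, in which the tool goes at most 41.7 mm and 7.16 degrees, less where a joint would pass 70% of its speed; a pose out of reach is approached as far as the arm can. A call with a gripper value outside its range is refused whole. OPENING is the opening, from -1 (shut) to 1 (fully open), set as the call begins (- or left out, the last holds). The fingers move at their own pace and stop on an object; the grip force is fixed at half the most. Time passes only in rows, so rows that repeat a pose let the fingers close. It gives the time, the measured TCP pose, the force and the opening at its end, in the units of the state.
- status.get_state(): the state, without advancing time (a new reading comes with each control period).
- optics.grab_frame(name): name is "side" or "top" or "wrist"; returns a dict with "img" (400x640x3 uint8, blue, green, red), "depth" (400x640 float32, m along the optical axis (not along the pixel's ray), 0 where there is no reading), "fovy" (degrees; the focal length in pixels is half the picture's height over the tangent of half this angle, whatever the lens; pixels are square), "cx", "cy" (the principal point, pixels), "pose" (4x4, takes a point from camera to world coordinates); the wrist camera has in their place "hand_eye" (4x4, takes a point from camera to tool coordinates, whose origin is the TCP and whose axes are the tool frame's). Camera axes: x right, y down, z forward; pixel columns grow to the right and rows downward; lengths in m; the calibration is good to about 2 mm. A picture is of the moment at which its call begins: read the wrist's pose just before it.
- job.job_done(): hands the job in, once; it reports no verdict.
Trained networks look in a picture, given as the dict that the camera call returned (one of the last four; its "shot" number tells which), for a name from the list of things; names that differ only in an ending like _2 or _b are one class to them, and where a whole thing is asked for, a point or a joint stands for the part that bears it (a point fixed in the world has none). Each returns a list of dicts, best first, with "score" (0 to 1); they miss things now and then, are a little off and sometimes report something else, mostly with a low value. They report only what shows in the picture. A call takes as long as a camera call.
- finder.silhouettes(thing, picture): "pixels" (400x640 bool, what is visible of it).
- finder.tip_of(thing, picture): "point" ([x, y, z] in m, in world coordinates, good to about 4 mm: a listed point, or the origin of a listed thing).
The state is a dict: "time": time; "joints": joint angles; "qd": joint speeds; "effort": joint torques, N m; "ee_pos": TCP position; "orientation": TCP orientation; "ft_force": force on the tool from outside, world axes, zero at the start; "torque": the same for the moment, N m; "grip_width": finger opening in m.
Only numpy, scipy, OpenCV 4.12 (cv2) and the standard library are available. Lean on these libraries where they do the work, as an engineer would, in place of code of your own. Each camera call takes 0.05 s, during which the arm holds its last target.

## Working session

There is one attempt and no reset: what is moved stays moved. The work goes in short steps, Python scripts to look and compute and a shell command to move; the robot and the scene stay as the last step left them, time stands still between calls to the robot, and variables do not carry over. Pictures are saved under pics/ and viewed, and the job is handed in when it is done.

```bash
ls; mkdir -p pics; cat > h.py <<'E'
import numpy as np, cv2
from station import status, optics, job, finder
def st():
    s=status.get_state(); print('t',round(s['time'],3),'pos',np.round(s['ee_pos'],4),'q',np.round(s['orientation'],4),'f',np.round(s['ft_force'],2),'tq',np.round(s['torque'],2),'w',round(s['grip_width'],4)); return s
E
python3 - <<'E'
from h import *
s=st()
for n in ('side','top'):
    f=optics.grab_frame(n); cv2.imwrite(f'pics/{n}0.png',f['img'])
    print(n,np.round(f['pose'],3).tolist(),f['fovy'])
    for t in ('knob','work_light','spray_can','stand','middle_hole','bracket','pin_tip','side_blocks','mug','spanner','loose_bracket'):
        r=finder.tip_of(t,f)
        print(t,[(np.round(x['point'],3).tolist(),round(x['score'],2)) for x in r[:2]])
E
```

```text
pics
t 0.0 pos [ 0.1511 -0.6315  0.2046] q [-6.000e-04  7.851e-01 -6.194e-01 -7.000e-04] f [0.23 1.02 0.1 ] tq [ 0.05 -0.06  0.03] w 0.094
side [[-0.846, -0.331, 0.418, 0.018], [-0.532, 0.49, -0.69, 0.906], [0.024, -0.806, -0.591, 0.81], [0.0, 0.0, 0.0, 1.0]] 54.21451451062854
knob [([0.514, 0.005, 0.08], 0.54)]
work_light [([0.38, -0.436, -0.001], 0.46)]
spray_can [([0.552, -0.286, -0.001], 0.87), ([0.512, -0.0, 0.081], 0.15)]
stand [([0.618, -0.028, -0.001], 0.73)]
middle_hole [([0.515, 0.001, 0.036], 0.96)]
bracket [([0.619, -0.03, 0.105], 0.91)]
pin_tip []
side_blocks [([0.616, -0.033, 0.032], 0.95)]
mug [([0.51, 0.516, -0.004], 0.87)]
spanner [([0.379, -0.436, 0.0], 0.53)]
loose_bracket [([0.346, 0.39, 0.0], 0.94)]
top [[-0.027, -0.987, 0.157, 0.254], [-1.0, 0.029, 0.007, 0.036], [-0.012, -0.157, -0.988, 1.887], [0.0, 0.0, 0.0, 1.0]] 43.91712105244664
knob [([0.518, -0.003, 0.083], 0.56)]
work_light [([0.695, 0.236, -0.002], 0.68)]
spray_can [([0.345, 0.383, 0.001], 0.71), ([0.55, -0.286, -0.003], 0.62)]
stand [([0.62, -0.028, -0.001], 0.84)]
middle_hole [([0.696, -0.15, 0.011], 0.74), ([0.623, -0.035, 0.037], 0.72)]
bracket [([0.624, -0.027, 0.107], 0.97)]
pin_tip []
side_blocks []
mug [([0.509, 0.515, 0.001], 0.67), ([0.38, -0.431, 0.001], 0.22)]
spanner [([0.379, -0.43, 0.001], 0.49)]
loose_bracket [([0.343, 0.384, -0.0], 0.73), ([0.624, -0.033, 0.037], 0.67)]
```

View pics/side0.png

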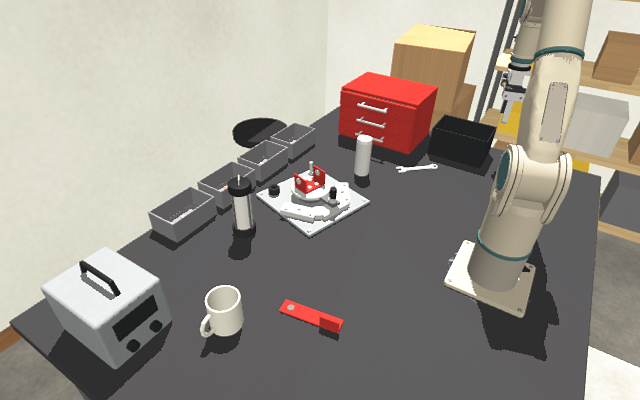

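View pics/top0.png

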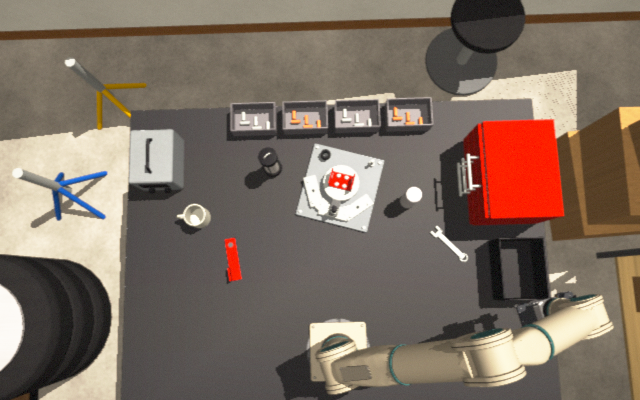

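The lantern (left, top px 268,160) is on the +y side, so the turn is positive (clockwise from above). I'm moving above the knob now.

```bash
python3 -m pendant '[[-0.02,-0.02,-0.01,-0.1],[-0.05,-0.048,-0.02,-0.22],[-0.08,-0.076,-0.03,-0.34],[-0.11,-0.104,-0.035,-0.46],[-0.14,-0.132,-0.035,-0.58],[-0.17,-0.16,-0.035,-0.70],[-0.2,-0.188,-0.035,-0.82],[-0.23,-0.216,-0.035,-0.94],[-0.26,-0.245,-0.035,-1.06],[-0.29,-0.273,-0.035,-1.18],[-0.32,-0.302,-0.035,-1.3],[-0.35,-0.33,-0.035,-1.42],[-0.38,-0.36,-0.035,-1.54],[-0.41,-0.388,-0.035,-1.66],[-0.44,-0.416,-0.035,-1.78],[-0.47,-0.445,-0.035,-1.9],[-0.5,-0.474,-0.035,-2.02],[-0.52,-0.49,-0.035,-2.14],[-0.529,-0.502,-0.035,-2.26],[-0.529,-0.502,-0.035,-2.38]]'
python3 - <<'E'
from h import *
s=st(); print(np.round(s['joints'],2))
f=optics.grab_frame('wrist'); cv2.imwrite('pics/w1.png',f['img']); print(np.round(f['hand_eye'],3).tolist())
E
```

```text
time: 2.87
ee_pos: [0.5184, 0.0035, 0.241]
orientation: [-0.001, 0.864, 0.503, 0.002]
ft_force: [0.7, -0.2, 0.0]
grip_width: 0.0941
t 2.867 pos [0.5184 0.0035 0.241 ] q [-6.000e-04  8.640e-01  5.035e-01  1.800e-03] f [ 0.7  -0.24  0.  ] tq [-0.01 -0.14  0.07] w 0.0941
[ 0.42  0.47 -0.7   1.83  0.36  0.97  0.63]
[[1.0, 0.0, 0.0, 0.001], [-0.0, 0.973, 0.23, -0.065], [-0.0, -0.23, 0.973, -0.18], [0.0, 0.0, 0.0, 1.0]]
```

View pics/w1.png

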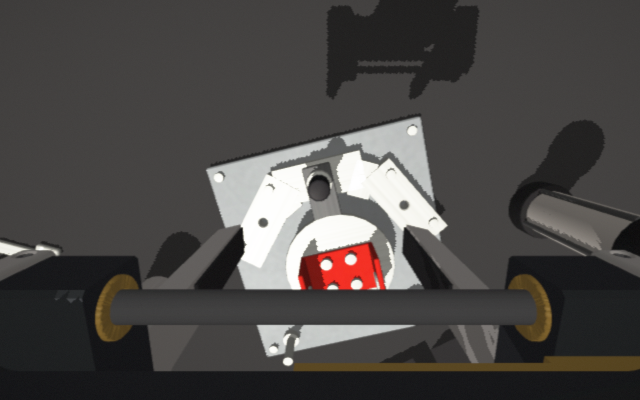

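```bash
python3 - <<'E'
from h import *
from scipy.spatial.transform import Rotation as R
s=st(); f=optics.grab_frame('wrist')
q=s['orientation']; T=np.eye(4); T[:3,:3]=R.from_quat([q[1],q[2],q[3],q[0]]).as_matrix(); T[:3,3]=s['ee_pos']
C=T@f['hand_eye']
for t in ('knob','bracket','side_blocks','middle_hole','stand'):
    print(t,[(np.round(x['point'],4).tolist(),round(x['score'],2)) for x in finder.tip_of(t,f)[:2]])
d=f['depth']; fl=200/np.tan(np.radians(f['fovy']/2))
v,u=np.mgrid[:400,:640]
P=np.stack([(u-f['cx'])/fl*d,(v-f['cy'])/fl*d,d],-1)@C[:3,:3].T+C[:3,3]
np.save('P.npy',P)
m=finder.silhouettes('knob',f)
for x in m[:2]:
    M=x['pixels']&(d>0); Q=P[M]; print(x['score'],M.sum(),np.round(np.percentile(Q,[1,50,99],axis=0),4).tolist())
    top=Q[(Q[:,2]>.097)&(Q[:,2]<.108)]; print('top',len(top),top.mean(0) if len(top) else 0,np.ptp(top,axis=0) if len(top) else 0)
# knob top around
Q=P[(d>0)]; n=np.hypot(Q[:,0]-.516,Q[:,1])<.03; k=Q[n&(Q[:,2]>.095)&(Q[:,2]<.11)]; print(len(k),k.mean(0),k.min(0),k.max(0))
# blocks tops
E
```

```text
t 2.917 pos [0.5173 0.0013 0.2405] q [-4.000e-04  8.632e-01  5.049e-01  6.000e-04] f [-0.01 -0.06 -0.04] tq [ 0.01 -0.12 -0.02] w 0.094
knob [([0.5195, 0.0028, 0.0864], 0.75)]
bracket [([0.62, -0.031, 0.1026], 0.92)]
side_blocks [([0.6229, -0.0303, 0.0344], 0.62)]
middle_hole [([0.5174, 0.002, 0.027], 0.95), ([0.6977, -0.1508, 0.0105], 0.48)]
stand [([0.6222, -0.0281, 0.001], 0.88)]
0.66 488 [[0.5047, -0.0094, 0.0729], [0.5141, 0.0024, 0.1026], [0.5267, 0.0126, 0.1047]]
top 408 [0.5155582  0.00158586 0.10270524] [0.0229248  0.02273122 0.00696979]
424 [0.51540588 0.00158548 0.10252435] [ 0.50465924 -0.01050442  0.09504147] [0.52758404 0.0126325  0.10523778]
```

The wrist view shows the knob at (318,186). The holes are at about (404,205), in the block towards the lantern on the picture's right, and (263,222) in the other block.

```bash
python3 - <<'E'
from h import *
from scipy.spatial.transform import Rotation as R
s=st(); f=optics.grab_frame('wrist')
q=s['orientation']; T=np.eye(4); T[:3,:3]=R.from_quat([q[1],q[2],q[3],q[0]]).as_matrix(); T[:3,3]=s['ee_pos']
C=T@f['hand_eye']; fl=200/np.tan(np.radians(f['fovy']/2))
d=f['depth']; v,u=np.mgrid[:400,:640]
P=np.stack([(u-f['cx'])/fl*d,(v-f['cy'])/fl*d,d],-1)@C[:3,:3].T+C[:3,3]
g=cv2.cvtColor(f['img'],cv2.COLOR_BGR2GRAY)
K=[0.5156,0.0016]
H=[]
for c in ((404,205),(263,222)):
    w=g[c[1]-9:c[1]+10,c[0]-9:c[0]+10].astype(float)
    m=w<(np.median(w)+w.min())/2; 
    n,l,stt,cen=cv2.connectedComponentsWithStats(m.astype(np.uint8)); i=l[9,9]
    px=cen[i]+np.array(c)-9
    r=C[:3,:3]@np.array([(px[0]-f['cx'])/fl,(px[1]-f['cy'])/fl,1]); p=C[:3,3]+r*(.031-C[2,3])/r[2]
    print(px,stt[i],p, 'blk z',np.median(P[c[1]-12:c[1]+13,c[0]-12:c[0]+13,2])); H.append(p[:2])
# circle through: axis st all 110 from axis
from scipy.optimize import least_squares
pts=np.array([K]+H)
o=least_squares(lambda a:np.hypot(*(pts-a).T)-.110,[.621,-.03]); a=o.x; print('axis',a,o.fun)
# disc top: height hist and circle
Q=P[(d>0)]; r=np.hypot(Q[:,0]-a[0],Q[:,1]-a[1]); Q2=Q[r<.064]; print(np.histogram(Q2[:,2],bins=np.arange(.02,.12,.005)))
an=[np.arctan2(*(p-a)[::-1]) for p in pts]; print('angles',an,'left delta',an[0]-an[1],'right',np.mod(an[2]-an[0],2*np.pi))
cv2.imwrite('pics/w2.png',cv2.resize(f['img'][110:310,200:460],None,fx=3,fy=3))
E
```

```text
t 3.267 pos [ 0.5162 -0.0017  0.2406] q [ 3.000e-04  8.675e-01  4.975e-01 -1.000e-04] f [ 0.01 -0.28 -0.3 ] tq [-0.02 -0.14  0.06] w 0.094
[402.86531987 205.4040404 ] [  0   0  19  19 297] [0.5961997  0.06928291 0.031     ] blk z 0.03199547337806341
[261.778157   221.88395904] [  0   0  19  19 293] [ 0.5248274 -0.0955437  0.031    ] blk z 0.03190101017985991
axis [ 0.61842804 -0.03821676] [ 0.00026777 -0.00022625 -0.00023909]
(array([   0,    0,    0,    0,    4,   22, 2642, 1949,  541,  229,   36,
         37,   47,   53,   52,   88,   91,  214,    0]), array([0.02 , 0.025, 0.03 , 0.035, 0.04 , 0.045, 0.05 , 0.055, 0.06 ,
       0.065, 0.07 , 0.075, 0.08 , 0.085, 0.09 , 0.095, 0.1  , 0.105,
       0.11 , 0.115]))
angles [np.float64(2.7721545057810153), np.float64(1.774698590918192), np.float64(-2.592059421965212)] left delta 0.9974559148628233 right 0.9189713794333585
```

View pics/w2.png

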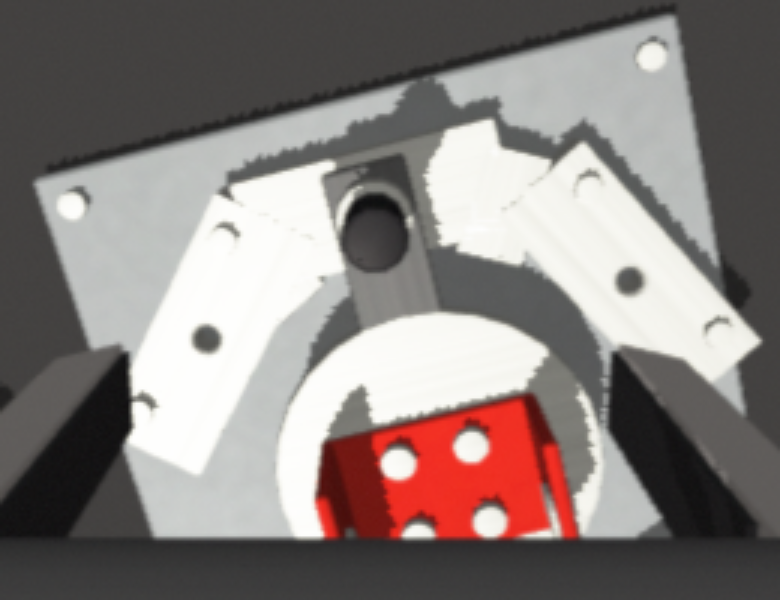

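```bash
cat > holes.py <<'E'
from h import *
from scipy.spatial.transform import Rotation as R
from scipy.optimize import least_squares
s=st(); f=optics.grab_frame('wrist')
q=s['orientation']; T=np.eye(4); T[:3,:3]=R.from_quat([q[1],q[2],q[3],q[0]]).as_matrix(); T[:3,3]=s['ee_pos']
C=T@f['hand_eye']; fl=200/np.tan(np.radians(f['fovy']/2))
d=f['depth']; v,u=np.mgrid[:400,:640]
P=np.stack([(u-f['cx'])/fl*d,(v-f['cy'])/fl*d,d],-1)@C[:3,:3].T+C[:3,3]
g=cv2.cvtColor(f['img'],cv2.COLOR_BGR2GRAY).astype(float)
H=[]
for c in ((410,204),(269,223)):
    w=g[c[1]-8:c[1]+9,c[0]-8:c[0]+9]
    W=np.clip(200-w,0,None); W[np.hypot(*np.mgrid[-8:9,-8:9])>8]=0
    yy,xx=np.mgrid[:17,:17]; px=np.array([(W*xx).sum(),(W*yy).sum()])/W.sum()+np.array(c)-8
    r=C[:3,:3]@np.array([(px[0]-f['cx'])/fl,(px[1]-f['cy'])/fl,1]); p=C[:3,3]+r*(.031-C[2,3])/r[2]
    print(px,w[8,8],w.max(),p); H.append(p[:2])
Q=P[d>0]
k=Q[(np.hypot(Q[:,0]-.5156,Q[:,1]-.0016)<.02)&(Q[:,2]>.1)&(Q[:,2]<.106)]; (kx,ky),kr=cv2.minEnclosingCircle(k[:,:2].astype(np.float32)); K=[kx,ky]; print('knob',K,kr,k.mean(0))
pts=np.array([K]+H)
o=least_squares(lambda a:np.hypot(*(pts-a).T)-.110,[.621,-.03]); a=o.x; print('axis',a,o.fun)
# disc
k=Q[(abs(np.hypot(Q[:,0]-a[0],Q[:,1]-a[1])-.06)<.02)&(Q[:,2]>.048)&(Q[:,2]<.06)&(Q[:,0]<.62)]
an=[np.arctan2(*(p-a)[::-1]) for p in pts]; print('angles',an,'left delta',an[0]-an[1],'right',np.mod(an[2]-an[0],2*np.pi))
for n in ('side_blocks','bracket','stand'): print(n,[np.round(x['point'],4) for x in finder.tip_of(n,f)[:1]])
E
python3 holes.py
```

```text
t 3.317 pos [ 0.5163 -0.0015  0.2406] q [ 3.000e-04  8.674e-01  4.977e-01 -0.000e+00] f [-1.26 -0.27  0.36] tq [ 0.   -0.14 -0.03] w 0.0941
[409.2863728  203.27974647] 85.0 246.0 [0.59788465 0.07774381 0.031     ]
[268.27379362 222.555902  ] 88.0 254.0 [ 0.52990071 -0.0886824   0.031     ]
knob [0.5161803960800171, 0.0012864418094977736] 0.011792047880589962 [0.51587995 0.00130504 0.10273014]
axis [ 0.62215807 -0.02929627] [ 0.00030217 -0.00024218 -0.00028158]
angles [np.float64(2.860648365687341), np.float64(1.7937943016657782), np.float64(-2.569658501582011)] left delta 1.066854064021563 right 0.852878439910234
side_blocks [array([ 0.6214, -0.0294,  0.0354])]
bracket []
stand [array([ 6.235e-01, -2.880e-02,  3.000e-04])]
```

Hole towards the lantern: about 1.07 rad from the middle, by picture. I'm aligning the jaws to the tangent and descending with the fingers open around the knob.

```bash
python3 -m pendant '[[0.0023,-0.0017,0.02,-0.12],[0.0023,-0.0017,0.05,-0.248],[0.0023,-0.0017,0.08,-0.248],[0.0023,-0.0017,0.105,-0.248],[0.0023,-0.0017,0.125,-0.248],[0.0023,-0.0017,0.14,-0.248],[0.0023,-0.0017,0.15,-0.248],[0.0023,-0.0017,0.158,-0.248],[0.0023,-0.0017,0.164,-0.248],[0.0023,-0.0017,0.168,-0.248],[0.0023,-0.0017,0.168,-0.248],[0.0023,-0.0017,0.168,-0.248]]' -0.2
python3 - <<'E'
from h import *
s=st()
f=optics.grab_frame('wrist'); cv2.imwrite('pics/w3.png',f['img'])
E
```

```text
time: 4.52
ee_pos: [0.5165, 0.0018, 0.073]
orientation: [0.0, 0.799, 0.602, 0.0]
ft_force: [-0.9, 0.6, 0.9]
grip_width: 0.0375
t 4.517 pos [0.5165 0.0018 0.073 ] q [4.000e-04 7.987e-01 6.017e-01 3.000e-04] f [-0.85  0.6   0.93] tq [-0.   -0.14 -0.01] w 0.0375
```

View pics/w3.png

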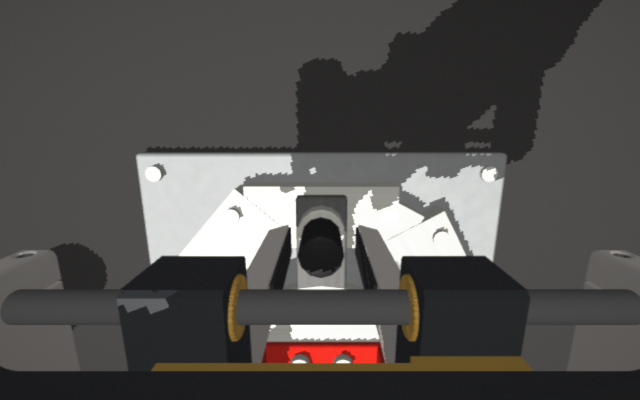

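Knob centred between the fingers (knob px 320,245; finger edges at 291 and 356). I'm closing gradually and checking for side force.

```bash
python3 -m pendant '[[0,0,0.001,0],[0,0,0.001,0],[0,0,0.001,0]]' -0.415
python3 -m pendant '[[0,0,0,0],[0,0,0,0],[0,0,0,0]]' -0.45
python3 - <<'E'
from h import *
s=st()
f=optics.grab_frame('wrist'); cv2.imwrite('pics/w4.png',cv2.resize(f['img'][170:300,230:410],None,fx=4,fy=4))
E
```

```text
time: 4.82
ee_pos: [0.5169, 0.0018, 0.0725]
orientation: [0.001, 0.799, 0.602, 0.001]
ft_force: [0.6, -0.4, -0.2]
grip_width: 0.0278
time: 5.07
ee_pos: [0.5168, 0.0014, 0.0726]
orientation: [0.001, 0.799, 0.602, 0.0]
ft_force: [-0.7, -1.5, 0.7]
grip_width: 0.0261
t 5.067 pos [0.5168 0.0014 0.0726] q [9.000e-04 7.988e-01 6.016e-01 5.000e-04] f [-0.66 -1.47  0.72] tq [-0.18 -0.11 -0.03] w 0.0261
```

View pics/w4.png

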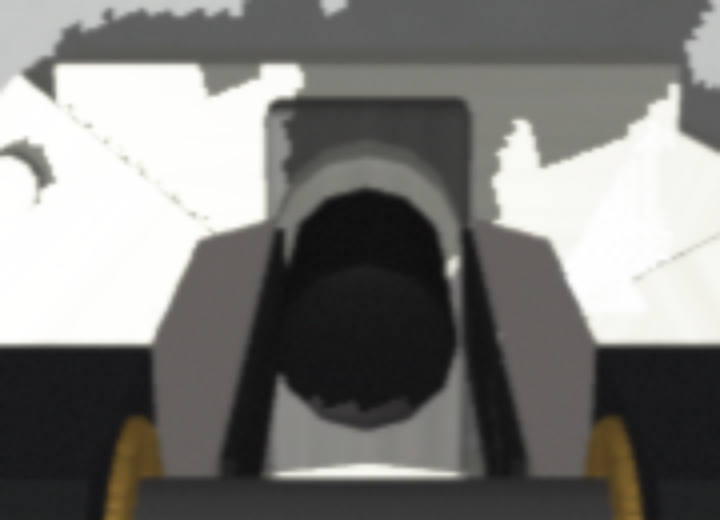

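The left finger is just touching (1.5 N, gap of about 2 mm on the right). I'm shifting 1 mm to tool −x before closing.

```bash
python3 -m pendant '[[-0.0005,0,0,0],[-0.001,0,0,0],[-0.001,0,0,0],[-0.001,0,0,0]]'
python3 -m pendant '[[0,0,0,0],[0,0,0,0],[0,0,0,0]]' -0.475
python3 -m pendant '[[0,0,0,0],[0,0,0,0],[0,0,0,0]]' -0.49
```

```text
time: 5.45
ee_pos: [0.5166, 0.0006, 0.0725]
orientation: [0.001, 0.799, 0.602, 0.001]
ft_force: [-0.1, -0.2, 0.1]
grip_width: 0.0261
time: 5.7
ee_pos: [0.5166, 0.0007, 0.0725]
orientation: [0.001, 0.799, 0.602, 0.001]
ft_force: [0.0, -0.9, -0.2]
grip_width: 0.0246
time: 5.95
ee_pos: [0.5165, 0.0005, 0.0725]
orientation: [0.001, 0.799, 0.602, 0.001]
ft_force: [0.7, -0.2, 0.7]
grip_width: 0.0238
```

```bash
python3 -m pendant '[[0,0,0,0],[0,0,0,0],[0,0,0,0],[0,0,-0.001,0],[0,0,-0.002,0],[0,0,-0.003,0]]' -0.7
python3 -m pendant '[[0,0,-0.003,0],[0,0,-0.006,0],[0,0,-0.009,0],[0,0,-0.012,0],[0,0,-0.014,0],[0,0,-0.0155,0],[0,0,-0.0155,0],[0,0,-0.0155,0],[0,0,-0.0155,0]]'
python3 - <<'E'
from h import *
s=st(); print(np.round(s['joints'],2))
f=optics.grab_frame('wrist'); cv2.imwrite('pics/w5.png',f['img'])
E
```

```text
time: 6.45
ee_pos: [0.5165, 0.0005, 0.0753]
orientation: [0.001, 0.799, 0.602, 0.001]
ft_force: [0.7, 0.3, -4.9]
grip_width: 0.0234
time: 7.2
ee_pos: [0.5165, 0.0005, 0.0907]
orientation: [0.001, 0.799, 0.602, 0.001]
ft_force: [2.1, 0.5, -8.4]
grip_width: 0.0234
t 7.2 pos [5.165e-01 5.000e-04 9.070e-02] q [7.000e-04 7.988e-01 6.016e-01 5.000e-04] f [ 2.09  0.49 -8.36] tq [ 0.07 -0.59 -0.01] w 0.0234
[ 0.34  0.68 -0.61  1.98  0.62  0.67  0.63]
```

View pics/w5.png

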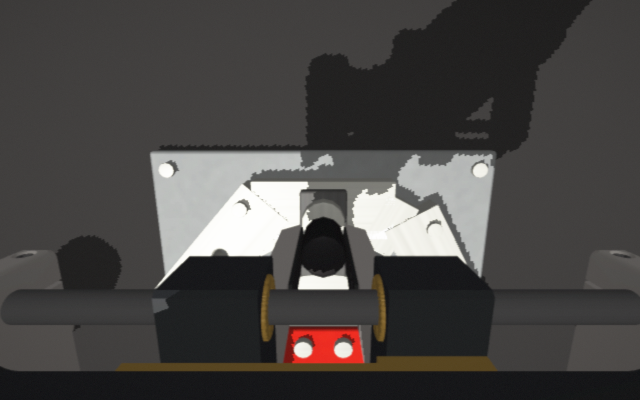

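```bash
cat > arc.py <<'E'
from h import *; import sys
from scipy.spatial.transform import Rotation as R
a=np.array([float(sys.argv[1]),float(sys.argv[2]),0]); s=st(); q=s['orientation']
M=R.from_quat([q[1],q[2],q[3],q[0]]).as_matrix(); p=np.array(s['ee_pos']); a[2]=p[2]
A=M.T@(a-p); print('A',A, 'r',np.linalg.norm(A),'rad.angle',np.arctan2(*(p-a)[1::-1]))
for t in map(float,sys.argv[3:]):
    d=A-R.from_euler('z',t).as_matrix()@A; print([round(d[0],4),round(d[1],4),t])
E
python3 arc.py 0.6220 -0.0294 .03 .08 .14 .2 .27 .34 .41 .48 .55 .62 .69 .76 .83 .89 .94 .98 1.01 1.02
```

```text
t 7.25 pos [5.165e-01 5.000e-04 9.070e-02] q [6.000e-04 7.988e-01 6.016e-01 5.000e-04] f [ 2.17  0.24 -8.22] tq [-0.   -0.65  0.01] w 0.0236
A [0.00042689 0.10968793 0.00018033] r 0.10968891370480052 rad.angle 2.865619251199014
[np.float64(0.0033), np.float64(0.0), 0.03]
[np.float64(0.0088), np.float64(0.0003), 0.08]
[np.float64(0.0153), np.float64(0.001), 0.14]
[np.float64(0.0218), np.float64(0.0021), 0.2]
[np.float64(0.0293), np.float64(0.0039), 0.27]
[np.float64(0.0366), np.float64(0.0061), 0.34]
[np.float64(0.0438), np.float64(0.0089), 0.41]
[np.float64(0.0507), np.float64(0.0122), 0.48]
[np.float64(0.0574), np.float64(0.016), 0.55]
[np.float64(0.0638), np.float64(0.0202), 0.62]
[np.float64(0.0699), np.float64(0.0248), 0.69]
[np.float64(0.0757), np.float64(0.0299), 0.76]
[np.float64(0.0811), np.float64(0.0353), 0.83]
[np.float64(0.0854), np.float64(0.0403), 0.89]
[np.float64(0.0888), np.float64(0.0447), 0.94]
[np.float64(0.0913), np.float64(0.0482), 0.98]
[np.float64(0.0931), np.float64(0.051), 1.01]
[np.float64(0.0937), np.float64(0.0519), 1.02]
```

First a small test of the turn, then the rest if the forces are low.

```bash
python3 -m pendant '[[0.0033,0,0,0.03],[0.0088,0.0003,0,0.08],[0.0153,0.001,0,0.14],[0.0218,0.0021,0,0.2],[0.0218,0.0021,0,0.2],[0.0218,0.0021,0,0.2]]'
python3 arc.py 0.6220 -0.0294 .03 .08 .14 .21 .28 .35 .42 .49 .56 .63 .69 .74 .78 .81 .82
```

```text
time: 7.75
ee_pos: [0.5246, 0.0208, 0.0906]
orientation: [0.001, 0.854, 0.52, 0.001]
ft_force: [1.8, -0.5, -8.3]
grip_width: 0.0238
t 7.75 pos [0.5246 0.0208 0.0906] q [8.000e-04 8.544e-01 5.196e-01 5.000e-04] f [ 1.77 -0.53 -8.29] tq [-0.09 -0.74 -0.  ] w 0.0238
A [0.00027446 0.10957213 0.00019856] r 0.10957265272952496 rad.angle 2.665988743316377
[np.float64(0.0033), np.float64(0.0), 0.03]
[np.float64(0.0088), np.float64(0.0003), 0.08]
[np.float64(0.0153), np.float64(0.001), 0.14]
[np.float64(0.0228), np.float64(0.0023), 0.21]
[np.float64(0.0303), np.float64(0.0042), 0.28]
[np.float64(0.0376), np.float64(0.0065), 0.35]
[np.float64(0.0447), np.float64(0.0094), 0.42]
[np.float64(0.0516), np.float64(0.0128), 0.49]
[np.float64(0.0582), np.float64(0.0166), 0.56]
[np.float64(0.0646), np.float64(0.0209), 0.63]
[np.float64(0.0698), np.float64(0.0249), 0.69]
[np.float64(0.074), np.float64(0.0285), 0.74]
[np.float64(0.0771), np.float64(0.0315), 0.78]
[np.float64(0.0794), np.float64(0.0338), 0.81]
[np.float64(0.0802), np.float64(0.0346), 0.82]
```

```bash
python3 -m pendant '[[0.0033,0,0,0.03],[0.0088,0.0003,0,0.08],[0.0153,0.001,0,0.14],[0.0228,0.0023,0,0.21],[0.0303,0.0042,0,0.28],[0.0376,0.0065,0,0.35],[0.0447,0.0094,0,0.42],[0.0516,0.0128,0,0.49],[0.0582,0.0166,0,0.56],[0.0646,0.0209,0,0.63],[0.0698,0.0249,0,0.69],[0.074,0.0285,0,0.74],[0.0771,0.0315,0,0.78],[0.0794,0.0338,0,0.81],[0.0802,0.0346,0,0.82],[0.0802,0.0346,0,0.82],[0.0802,0.0346,0,0.82]]'
python3 arc.py 0.6220 -0.0294 .01
python3 - <<'E'
from h import *
s=status.get_state(); print(np.round(s['joints'],2))
f=optics.grab_frame('wrist'); cv2.imwrite('pics/w6.png',f['img'])
E
```

```text
time: 9.17
ee_pos: [0.5915, 0.0751, 0.0903]
orientation: [0.001, 0.991, 0.136, -0.0]
ft_force: [0.9, -2.6, -7.3]
grip_width: 0.0236
t 9.167 pos [0.5915 0.0751 0.0903] q [ 9.000e-04  9.907e-01  1.361e-01 -0.000e+00] f [ 0.94 -2.61 -7.35] tq [-0.71 -0.24  0.08] w 0.0236
A [0.00120611 0.10885288 0.00019146] r 0.10885972749008492 rad.angle 1.8549648355952404
[np.float64(0.0011), np.float64(-0.0), 0.01]
[ 0.03  0.71 -0.32  1.77  0.33  0.71 -0.2 ]
```

View pics/w6.png

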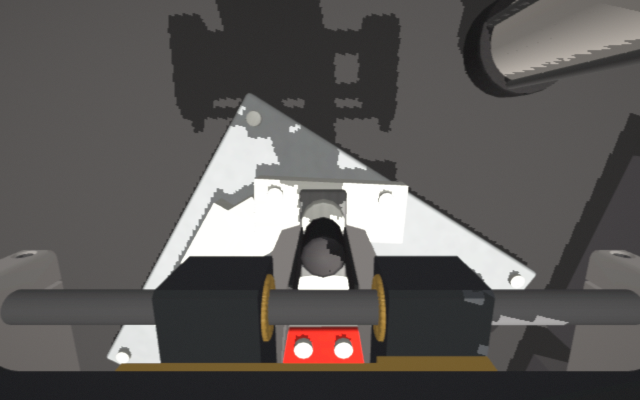

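The image shows the arm over the left block, short of the hole and well clear of the lantern. I'm lowering the pin slowly onto the block's top.

```bash
python3 -m pendant '[[0,0,0.0005,0],[0,0,0.001,0],[0,0,0.0015,0],[0,0,0.002,0],[0,0,0.002,0],[0,0,0.002,0]]'
python3 -m pendant '[[0,0,0.0004,0],[0,0,0.0008,0],[0,0,0.0008,0]]'
```

```text
time: 9.72
ee_pos: [0.5915, 0.075, 0.0884]
orientation: [0.001, 0.991, 0.136, 0.0]
ft_force: [1.0, -1.1, -6.9]
grip_width: 0.0233
time: 9.97
ee_pos: [0.5915, 0.0751, 0.0876]
orientation: [0.001, 0.991, 0.136, 0.0]
ft_force: [0.9, -1.7, -7.1]
grip_width: 0.0231
```

```bash
python3 -m pendant '[[0,0,0.0004,0],[0,0,0.0004,0]]'
python3 -m pendant '[[0,0,0.0004,0],[0,0,0.0004,0]]'
python3 -m pendant '[[0,0,0.0004,0],[0,0,0.0004,0]]'
```

```text
time: 10.13
ee_pos: [0.5915, 0.0751, 0.0875]
orientation: [0.001, 0.991, 0.136, 0.0]
ft_force: [0.1, -2.7, -3.8]
grip_width: 0.0233
time: 10.3
ee_pos: [0.5915, 0.0751, 0.0874]
orientation: [0.001, 0.991, 0.136, 0.0]
ft_force: [-0.2, -1.4, -2.4]
grip_width: 0.0235
time: 10.47
ee_pos: [0.5915, 0.0751, 0.0873]
orientation: [0.001, 0.991, 0.136, 0.0]
ft_force: [-1.4, -2.2, -1.5]
grip_width: 0.0231
```

```bash
cat > chk.py <<'E'
from h import *
from scipy.spatial.transform import Rotation as R
s=st(); q=s['orientation']; M=R.from_quat([q[1],q[2],q[3],q[0]]).as_matrix(); p=np.array(s['ee_pos'])
print('tool f',np.round(M.T@np.array(s['ft_force']),2),'ang',np.round(np.arctan2(p[1]+.0294,p[0]-.622),4))
f=optics.grab_frame('wrist'); T=np.eye(4);T[:3,:3]=M;T[:3,3]=p;C=T@f['hand_eye'];fl=200/np.tan(np.radians(f['fovy']/2))
d=f['depth'];v,u=np.mgrid[:400,:640]
P=np.stack([(u-f['cx'])/fl*d,(v-f['cy'])/fl*d,d],-1)@C[:3,:3].T+C[:3,3]
L=(P-p)@M
k=(abs(L[...,0])<.008)&(abs(L[...,1])<.011)&(d>0)&(P[...,2]>.09)&(P[...,2]<.13)
Q=P[k]; zt=np.percentile(Q[:,2],90); t=Q[abs(Q[:,2]-zt)<.003]; print('knob top z',round(zt,4),len(Q))
k2=(abs(L[...,0])<.016)&(abs(L[...,1])<.016)&(d>0)&(abs(P[...,2]-zt)<.003); img=f['img'].max(2)<80
(kx,ky),kr=cv2.minEnclosingCircle(P[k2&img][:,:2].astype(np.float32)); print('knob',round(kx,4),round(ky,4),round(kr,4),'ang',round(np.arctan2(ky+.0294,kx-.622),4))
E
python3 -m pendant '[[0,0,0,0],[0,0,0,0],[0,0,0,0]]' -0.447
python3 chk.py
```

```text
time: 10.72
ee_pos: [0.5922, 0.0763, 0.0879]
orientation: [0.0, 0.991, 0.136, 0.001]
ft_force: [0.5, 0.1, -0.4]
grip_width: 0.0261
t 10.717 pos [0.5922 0.0763 0.0879] q [5.000e-04 9.907e-01 1.364e-01 1.100e-03] f [ 0.5   0.08 -0.38] tq [ 0.   -0.06 -0.02] w 0.0261
tool f [0.51 0.06 0.38] ang 1.8456
knob top z 0.1185 1291
knob 0.5933 0.0779 0.0159 ang 1.832
```

Pin rests on the block and the knob is caged loosely. I'm sweeping towards the hole now.

```bash
python3 -m pendant '[[0.0008,0,0,0.007],[0.0016,0,0,0.014],[0.0024,0,0,0.022],[0.003,0,0,0.027],[0.003,0,0,0.027]]'
python3 chk.py
python3 -m pendant '[[0.0005,0,0,0.005],[0.001,0,0,0.009],[0.001,0,0,0.009]]'
python3 chk.py
```

```text
time: 11.18
ee_pos: [0.5927, 0.076, 0.0875]
orientation: [0.001, 0.992, 0.122, -0.002]
ft_force: [-6.7, -3.3, 4.7]
grip_width: 0.0262
t 11.183 pos [0.5927 0.076  0.0875] q [ 0.0012  0.9925  0.1225 -0.0015] f [-6.69 -3.33  4.75] tq [-0.63  1.33  0.06] w 0.0262
tool f [-7.32  1.61 -4.72] ang 1.8424
knob top z 0.1183 1229
knob 0.594 0.0776 0.0162 ang 1.8265
time: 11.48
ee_pos: [0.5925, 0.0759, 0.0874]
orientation: [0.002, 0.993, 0.118, -0.003]
ft_force: [-5.0, -2.1, 3.2]
grip_width: 0.0256
t 11.483 pos [0.5925 0.0759 0.0874] q [ 0.0015  0.993   0.1178 -0.0027] f [-5.04 -2.11  3.18] tq [-0.47  1.07  0.  ] w 0.0256
tool f [-5.41  0.88 -3.14] ang 1.8439
knob top z 0.1183 1233
knob 0.5942 0.0773 0.0162 ang 1.8258
```

The tool is pressing the knob down by friction (up to 4.7 N), which raises the pin load and the drag. I'm relieving it upward while pushing.

```bash
python3 -m pendant '[[0.0008,0,-0.001,0],[0.0016,0,-0.0015,0],[0.0022,0,-0.0015,0],[0.0022,0,-0.0015,0]]'
python3 chk.py
```

```text
time: 11.87
ee_pos: [0.5952, 0.077, 0.0887]
orientation: [0.001, 0.993, 0.118, -0.002]
ft_force: [-0.1, 0.2, -1.1]
grip_width: 0.026
t 11.867 pos [0.5952 0.077  0.0887] q [ 0.0012  0.993   0.118  -0.0022] f [-0.08  0.23 -1.08] tq [-0.   -0.07 -0.02] w 0.026
tool f [-0.02 -0.24  1.07] ang 1.8178
knob top z 0.112 1154
knob 0.5966 0.0789 0.016 ang 1.801
```

```bash
python3 chk.py; python3 - <<'E'
from h import *
f=optics.grab_frame('wrist'); cv2.imwrite('pics/w7.png',f['img'])
E
```

```text
t 11.917 pos [0.5963 0.0772 0.0892] q [ 0.001   0.993   0.118  -0.0011] f [-0.78  0.07 -0.59] tq [-0.09  0.24  0.01] w 0.0258
tool f [-0.74 -0.25  0.59] ang 1.8077
knob top z 0.1038 1024
knob 0.5976 0.0784 0.0163 ang 1.7932
```

View pics/w7.png

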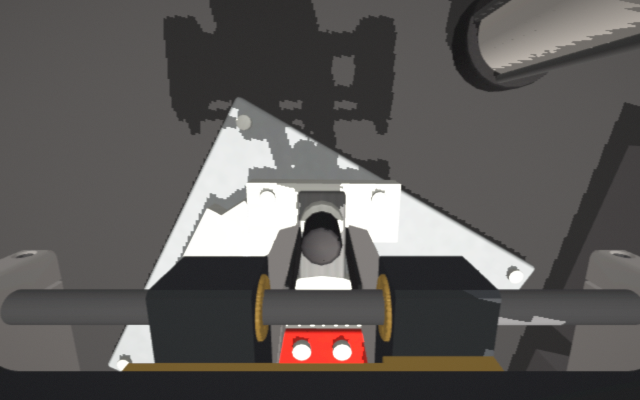

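The pin snapped down (knob top 118 → 104 mm) with under 1 N of side force. I'm releasing, then checking depth before withdrawing.

```bash
python3 -m pendant '[[0,0,0,0],[0,0,0,0],[0,0,0,0],[0,0,0,0]]' -0.1
python3 chk.py
python3 -m pendant '[[0,0,-0.01,0],[0,0,-0.03,0],[0,0,-0.06,0],[0,0,-0.1,0],[0,0,-0.13,0],[0,0,-0.15,0],[0,0,-0.15,0],[0,0,-0.15,0]]'
python3 - <<'E'
from h import *
from scipy.spatial.transform import Rotation as R
s=st(); f=optics.grab_frame('wrist'); cv2.imwrite('pics/w8.png',f['img'])
q=s['orientation']; T=np.eye(4); T[:3,:3]=R.from_quat([q[1],q[2],q[3],q[0]]).as_matrix(); T[:3,3]=s['ee_pos']
C=T@f['hand_eye']; fl=200/np.tan(np.radians(f['fovy']/2))
d=f['depth']; v,u=np.mgrid[:400,:640]
P=np.stack([(u-f['cx'])/fl*d,(v-f['cy'])/fl*d,d],-1)@C[:3,:3].T+C[:3,3]; Q=P[d>0]
k=Q[(np.hypot(Q[:,0]-.598,Q[:,1]-.078)<.025)&(Q[:,2]>.098)&(Q[:,2]<.12)]
(kx,ky),kr=cv2.minEnclosingCircle(k[:,:2].astype(np.float32)); print('knob',kx,ky,kr,k.mean(0),np.median(k[:,2]))
print([(np.round(x['point'],4),x['score']) for x in finder.tip_of('knob',f)])
f=optics.grab_frame('side'); cv2.imwrite('pics/s8.png',cv2.resize(f['img'][130:250,210:400],None,fx=4,fy=4))
for t in ('knob','work_light','spray_can'): print(t,[(np.round(x['point'],3).tolist(),round(x['score'],2)) for x in finder.tip_of(t,f)[:2]])
E
```

```text
time: 12.35
ee_pos: [0.5968, 0.0773, 0.0897]
orientation: [0.001, 0.993, 0.118, -0.0]
ft_force: [0.3, 0.6, 0.4]
grip_width: 0.042
t 12.35 pos [0.5968 0.0773 0.0897] q [ 1.00e-03  9.93e-01  1.18e-01 -5.00e-04] f [0.26 0.57 0.37] tq [-0.05 -0.05  0.06] w 0.042
tool f [ 0.39 -0.49 -0.37] ang 1.8027
knob top z 0.1037 1016
knob 0.5965 0.079 0.0115 ang 1.802
time: 13.07
ee_pos: [0.5975, 0.0777, 0.2414]
orientation: [0.001, 0.993, 0.118, 0.001]
ft_force: [-1.2, -0.1, 0.3]
grip_width: 0.042
t 13.067 pos [0.5975 0.0777 0.2414] q [0.0011 0.993  0.1179 0.001 ] f [-1.16 -0.13  0.28] tq [-0.04 -0.08  0.01] w 0.042
knob 0.5962356925010681 0.07812052965164185 0.01193319633603096 [0.59609699 0.07864002 0.10269654] 0.10282796131047178
[(array([0.5947, 0.0784, 0.0864]), 0.75)]
knob [([0.596, 0.076, 0.083], 0.58)]
work_light [([0.698, 0.233, -0.003], 0.7)]
spray_can [([0.555, -0.285, -0.004], 0.82)]
```

View pics/w8.png

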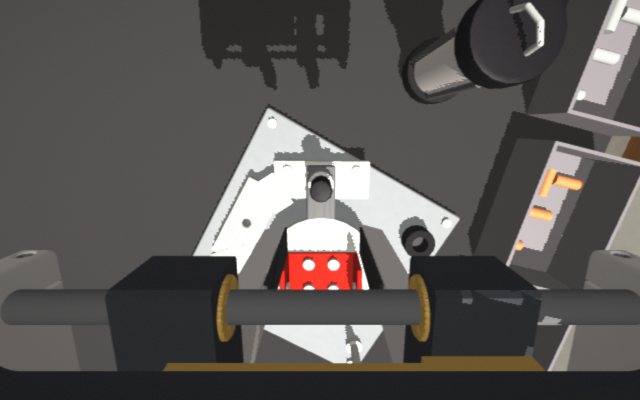

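View pics/s8.png

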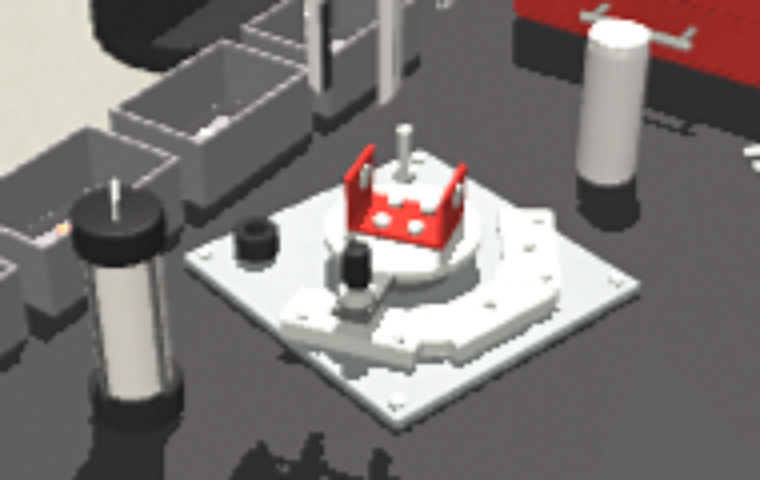

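The knob top is at 102.7 mm, the same as with the pin home at the start. The arm sits over the left block towards the lantern, and the gripper is clear.

```bash
python3 -c "
from h import *
print(job.job_done())"
```

```text
the job is handed in; nothing more can be done
None
```

The bracket now faces the work light: the turntable is swung one hole to the left, the pin has dropped into that hole and the knob is released. I handed the job in at about 13 s of the 53 s.

- **What I did:** I gripped the knob, lifted it 18 mm and swung clockwise to just short of the hole. Then I lowered the pin gently onto the left block, opened the fingers to a loose cage and nudged until the pin snapped down. After that I opened the fingers and withdrew upward.
- **Pin home:** the knob top measures 102.7 mm, the same as at the start with the pin fully down. The knob is at about (0.596, 0.078), within 2 mm of the hole position I measured (0.598, 0.078).
- **Rest of the scene:** the work light and spray can read within about 5 mm of their first positions, which is about the finder's error. In the pictures the ring and bolt stand where they were. I did not measure the spanner, mug or loose bracket again, but the robot never went near them.
- **Forces:** the first two nudges stalled, at up to 7.3 N sideways with the fingers pressing down about 4.7 N by friction. I raised the tool slightly to relieve this and it then moved freely. The pin load stayed at an estimated 12 N at most, under the 20 N limit; that figure is worked out, not measured directly. The side force was under 1 N just after the pin dropped.

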